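# Prime the bath circulator from its control block

### The job

Prime the bath's circulator from the four-module control block on the bench, with closed fingers: first push the raised end of the power rocker fully down, then push the round vent plunger fully in, then press the long bar key fully down and keep it there. The program finishes while the fingers are still holding the bar key down. Do not press the square stop key, and do not shift or pick up the two stoppers and the brass plug that stand nearby.

Things in the scene. Friction and masses are not known exactly. Their poses are not given: they have to be found in the camera images.
- carrier: Fixed square aluminium tray, 204 x 204 mm, on the bench, holding four control modules in a 2 x 2 square, 90 mm between centres. Origin: centre of its underside at bench level; z up; the modules keep the tray's x and y directions. Turned up to 0.6 rad either way from the bench's x and y. Which module sits in which of the four places varies.
- rocker_module: Fixed grey housing, 86 x 86 x 30 mm, its top 42 mm above the bench (as all four modules), with the black power rocker: a flat paddle 70 mm long (module's x), 46 wide (y), 8 thick, hinged across its middle (along y, 44 mm above the origin), the +x end raised at the start. Low cheeks beside it (y = 24.5 to 28.5 mm, 11 mm above the housing). Origin: centre of the underside, 12 mm above the bench.
- rocker (a joint): Angle of the power rocker, rad: about 0 = off (+x end raised), 0.4 = fully on (+x end fully down). It stays where it is left; pushing down on its raised end takes about 3 N, and the point rocker_end goes down about 10 mm.
- rocker_end (a point): Point on the rocker's top face, 24 mm from the hinge toward the raised (+x) end: the place to push down. About 65 mm above the bench when off, about 55 mm when fully on. Moves with the rocker.
- plunger_module: Fixed grey housing, 86 x 86 x 30 mm, with the black round vent plunger at its centre: a mushroom-like head of 36 mm diameter and 12 mm height on a steel stem. Origin: centre of its underside, 12 mm above the bench.
- plunger (a joint): How far the plunger is pushed in, m: about 0 = out, 0.012 = fully in. It stays where it is left; about 3 N of friction.
- plunger_top (a point): Centre of the plunger's flat top, 72 mm above the bench when out, 60 mm when fully in. Moves with it.
- bar_module: Fixed grey housing, 86 x 86 x 30 mm, with the long black bar key at its centre, 26 mm (along the module's x) by 64 mm (along y). Origin: centre of its underside, 12 mm above the bench.
- bar_key (a joint): How far the bar key is pressed, m: 0 = up, 0.007 = fully down. A spring returns it; 1.5 N to start, 5 N fully down.
- bar_key_top (a point): Centre of the bar key's flat top, 55 mm above the bench when up, 48 mm when fully down. Moves with it.
- square_module: Fixed grey housing, 86 x 86 x 30 mm, with the square black stop key (26 x 26 mm, top 55 mm above the bench) at its centre. Origin: centre of its underside, 12 mm above the bench. Not to be pressed.
- square_key (a joint): How far the square stop key is pressed, m: 0 = up; to stay up.
- pale_stopper: Loose pale grey rubber stopper, 29 mm diameter, 25 mm high, beyond the tray (its +x side). Origin: centre of its underside. To be left alone.
- black_stopper: Loose black rubber stopper, 29 mm diameter, 22 mm high, beyond the tray (its +x side). Origin: centre of its underside. To be left alone.
- brass_plug: Loose brass plug, 22 mm across, 16 mm high, to the left of the tray. Origin: centre of its underside. To be left alone.

How it is judged:
On the way, in this order (a step that is already met when the one before it is completed fails the run):
1. the power rocker is pushed fully over to on (value of joint rocker above 0.34 rad), for 0.1 s.
2. the round plunger is pushed fully in (value of joint plunger above 0.01 m), for 0.1 s.
3. the bar key is held fully down (value of joint bar_key above 0.0055 m), for 0.3 s.
At the end, for the whole second after the job is handed in: The rocker is on (joint over 0.34 of 0.4 rad), the plunger is in (over 10 of 12 mm), the fingers still hold the bar key down (over 5.5 of 7 mm, with more than 1 N), and the square key is up (value of joint rocker above 0.34 rad and value of joint plunger above 0.01 m and value of joint bar_key above 0.0055 m and contact force between the fingers and bar_module above 1 N and value of joint square_key below 0.002 m); the arm keeps its last pose, push and grip.
It fails at once if the square stop key is pressed (value of joint square_key above 0.002 m).
It fails at once if the plunger is pushed in before the rocker is on (value of joint plunger above 0.005 m and value of joint rocker below 0.3 rad).
It fails at once if the bar key is pressed before the plunger is in (value of joint bar_key above 0.003 m and value of joint plunger below 0.009 m).
It fails at once if a stopper or the brass plug is moved or lifted by more than 20 mm (distance of any of pale_stopper, black_stopper, brass_plug from where it was at the start of the episode above 0.02 m).
It also fails if it takes over 35 s, if anything falls off the work surface, if the arm or the gripper's body presses on something with over 40 N, if the wrist force passes 120 N, or if a joint passes its speed limit or range.

### The arm

A 6-joint arm with a two-finger parallel gripper is mounted at the origin on a cart in front of the work surface, level with it; the furniture and walls round the work are solid. World frame = base frame: x ahead of the robot, y to its left, z up, the work surface at z = 0. Lengths are in m, angles in rad, forces in N, time in s.
With the tool pointing down it reaches from about 0.3 to 0.775 m from the base axis. Payload 14.6 kg.
Tool frame: the origin (TCP) lies on the centre line of the jaws, within the pads' length; the fingertips stand 14 mm ahead of it and the grasp point (between the pads) lies 5 mm behind it; y points along the fingers, x is the direction in which the jaws open and shut, and the axes are right-handed (so a half turn about y gives the same grasp; the last joint's range is limited). The gripper opens to 85 mm and grips with 20 to 120 N. Pads are 22 mm wide; open, the fingers measure 114 mm over their backs; the gripper's body (76 mm by 85 mm) begins 54 mm behind the grasp point. The pads swing forward as they close: fully open they stand 13 mm farther back than shut.
Start: joints at [-1.344, 0.3, 1.521, -0, 1.321, -0.067], TCP at [0.159, -0.526, 0.245] pointing down, gripper open.
Joint ranges: [-3.03, 3.03], [-0.79, 2.21], [0.23, 2.52], [-1.04, 4.18], [0, 3.07], [-2.55, 2.55]. Speed limits (rad/s): [2.22, 2.22, 2.57, 3.14, 3.14, 3.14].

### API

Orientations are given as a unit quaternion [x, y, z, w].
In Python, from station import bot, cams, workorder gives the robot as it stands.
- The arm moves only by the tool step_arm, never from a script. Its argument "targets" is a list of rows, each a list of 3 entries, a list of its own where there are three numbers: the shift along the tool's x, y, z in cm, then the turn, a rotation vector about the tool's x, y, z in degrees, then the gripper's target within -1 to 1 (fully open at 1, half-way at 0, shut at -1). In form: [[[tx, ty, tz], [ax, ay, az], gripper], ...]. A call has exactly 5 rows; each row shifts and turns the commanded pose from where the row before left it, along the tool's axes as they then stand; what a row does not reach is not made up. A row lasts 1/10 s, in which the tool goes at most 50 mm and 8.59 degrees, less where a joint would pass 70% of its speed; a pose out of reach is approached as far as the arm can. A call is refused whole if a number of a shift passes 5 or a number of a turn 8.59, either way. A call with a gripper value outside its range is refused whole. The fingers move at their own pace and stop on an object; "force" is the grip in N (left out, the last holds). Time passes only in rows, so rows that do not move let the fingers close, or fill a call up. It gives the time, the measured TCP pose, the force and the opening at its end, in the units of the state.
- bot.get_obs(): the state, without advancing time (a new reading comes with each control period).
- cams.snapshot(name): name is "scene" or "top"; returns a dict with "image" (400x640x3 uint8, red, green, blue), "range_z" (400x640 float32, m along the optical axis (not along the pixel's ray), 0 where there is no reading), "fx", "fy", "cx", "cy" (pixels), "T" (4x4, takes a point from camera to world coordinates). Camera axes: x right, y up, looking along -z (the intrinsics and any distortion apply to the point x, -y, -z); pixel columns grow to the right and rows downward; lengths in m; the calibration is good to about 2 mm. A picture is of the moment at which its call begins.
- workorder.close_job(): hands the job in, once; it reports no verdict.
The state is a dict: "clock": time; "joint_pos": joint angles; "qvel": joint speeds; "joint_torque": joint torques, N m; "tool_pos": TCP position; "orientation": TCP orientation; "ft_force": force on the tool from outside, world axes, zero at the start; "ft_torque": the same for the moment, N m; "width": opening from 0.0 (shut) to 1.0 (fully open).
Only numpy, scipy, OpenCV 4.12 (cv2) and the standard library are available. Lean on these libraries where they do the work, as an engineer would, in place of code of your own. Each camera call takes 0.05 s, during which the arm holds its last target.

## Working session

There is one attempt and no reset: what is moved stays moved. The work goes in short steps, Python scripts to look and compute and a tool call to move; the robot and the scene stay as the last step left them, time stands still between calls to the robot, and variables do not carry over. Pictures are saved under pics/ and viewed, and the job is handed in when it is done.

Besides the shell and the picture viewer there is one more tool, called after "Emit:" in YAML: its name, and indented under it one key for each argument. step_arm: Moves the arm, as the interface text tells. Its arguments: {"type":"object","properties":{"targets":{"type":"array","items":{"type":"array"}},"force":{"type":"number"}},"required":["targets"]}

```bash
mkdir -p pics; cat > h.py <<'E'
import numpy as np,cv2
from station import bot,cams,workorder
def snap(n,f):
    s=cams.snapshot(n); cv2.imwrite(f'pics/{f}.png',s['image'][:,:,::-1]); np.savez(f'{f}.npz',**s); return s
def pt(s,u,v):
    z=float(s['range_z'][v,u]); 
    p=np.array([(u-s['cx'])/s['fx']*z,-(v-s['cy'])/s['fy']*z,-z,1]); return (s['T']@p)[:3]
def proj(s,P):
    c=np.linalg.inv(s['T'])@np.append(P,1); return s['cx']+s['fx']*c[0]/-c[2], s['cy']-s['fy']*c[1]/-c[2]
E
python3 - <<'E'
from h import *
for n in('top','scene'):
    s=snap(n,n+'0'); print(n,s.keys(),s['fx'],s['cx'],s['cy'],s['T'].round(3).tolist())
o=bot.get_obs();print(o)
E
```

```text
top dict_keys(['image', 'range_z', 'fx', 'fy', 'cx', 'cy', 'T']) 466.4790125039749 323.2602389851996 193.10066513087503 [[0.019, 0.992, -0.122, 0.425], [-1.0, 0.018, -0.012, -0.211], [-0.01, 0.122, 0.992, 1.082], [0.0, 0.0, 0.0, 1.0]]
scene dict_keys(['image', 'range_z', 'fx', 'fy', 'cx', 'cy', 'T']) 464.27404304512083 323.9438653452098 197.5330273665088 [[0.738, 0.464, -0.49, 0.088], [-0.675, 0.518, -0.526, -0.742], [0.009, 0.718, 0.695, 0.765], [0.0, 0.0, 0.0, 1.0]]
{'clock': 0.1, 'joint_pos': array([-1.34356159e+00,  3.00424234e-01,  1.52150784e+00,  1.31145863e-07,
        1.32073482e+00, -6.65820536e-02]), 'qvel': array([-0.0005968 ,  0.0001004 , -0.00327535,  0.00047257, -0.00070511,
       -0.00024078]), 'joint_torque': array([ 1.60946729e-03, -5.44374812e+01, -3.62371373e+01, -4.28788780e-06,
        3.02896879e-03,  1.09631958e-05]), 'tool_pos': array([ 0.15924605, -0.52623435,  0.24477801]), 'orientation': array([-0.56755818,  0.42171307, -0.42113465,  0.56805053]), 'ft_force': array([-0.12178533, -0.408076  , -0.72605846]), 'ft_torque': array([-0.02861528,  0.02170648,  0.02081027]), 'width': 0.9983418452365719}
```

View pics/top0.png

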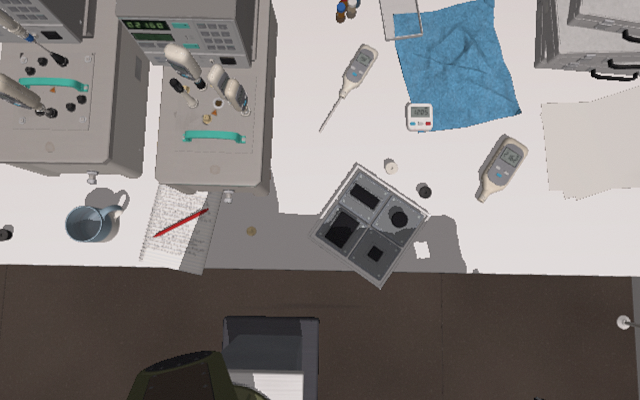

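View pics/scene0.png

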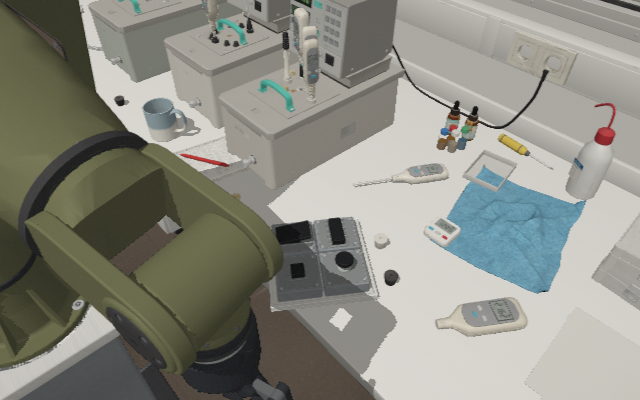

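```bash
python3 - <<'E'
from h import *
i=cv2.imread('pics/top0.png'); cv2.imwrite('pics/c1.png',cv2.resize(i[150:300,290:450],None,fx=5,fy=4,interpolation=cv2.INTER_CUBIC)[:600])
i=cv2.imread('pics/scene0.png'); cv2.imwrite('pics/c2.png',cv2.resize(i[200:320,250:410],None,fx=5,fy=5,interpolation=cv2.INTER_CUBIC))
s=np.load('top0.npz')
for u,v in [(365,194),(399,218),(375,253),(344,229),(391,167),(424,191),(251,231),(350,215),(380,225),(338,245),(350,215)]:
    print(u,v,pt(s,u,v).round(4))
# height map in region
z=s['range_z'];V,U=np.mgrid[160:290,305:435]
Z=z[160:290,305:435]
P=np.stack([(U-s['cx'])/s['fx']*Z,-(V-s['cy'])/s['fy']*Z,-Z,1+0*Z],-1)@s['T'].T
np.save('P.npy',P)
h=P[...,2]; im=np.clip((h-0.0)/0.08*255,0,255).astype(np.uint8)
cv2.imwrite('pics/h1.png',cv2.resize(cv2.applyColorMap(im,cv2.COLORMAP_JET),None,fx=4.5,fy=4.5,interpolation=cv2.INTER_NEAREST))
m=(h>0.008)&(h<0.1)
p=P[m][:,:2]; r=cv2.minAreaRect(p.astype(np.float32)*1000); print(r)
E
```

```text
365 194 [ 0.5509 -0.2906  0.0577]
399 218 [ 0.4982 -0.3634  0.0721]
375 253 [ 0.422  -0.3134  0.0576]
344 229 [ 0.4729 -0.2453  0.0579]
391 167 [ 0.6187 -0.3524  0.0236]
424 191 [ 0.5645 -0.4279  0.0226]
251 231 [ 0.4662 -0.0349  0.0179]
350 215 [ 0.5052 -0.2588  0.0402]
380 225 [ 0.4838 -0.3254  0.0445]
338 245 [ 0.4378 -0.2327  0.056 ]
350 215 [ 0.5052 -0.2588  0.0402]
((505.791259765625, -321.4852294921875), (209.90460205078125, 263.72906494140625), 55.8297004699707)
```

View pics/c1.png

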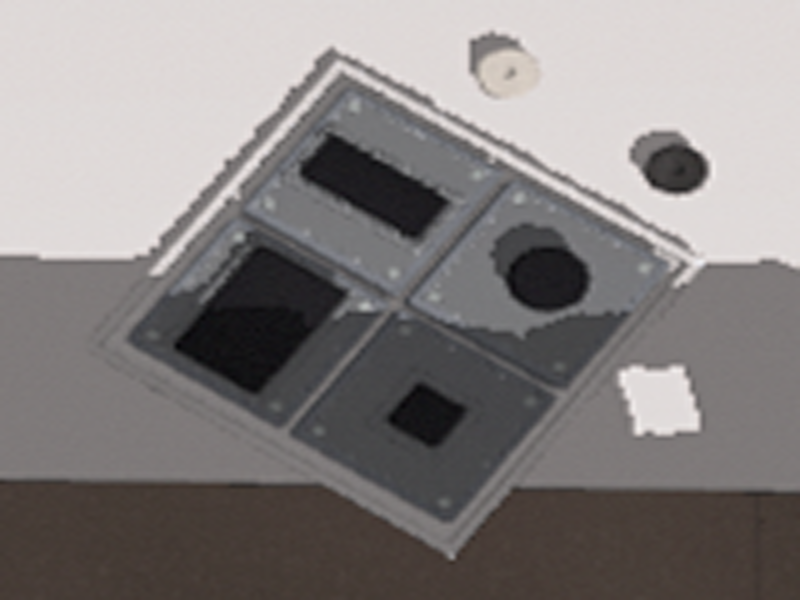

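View pics/h1.png

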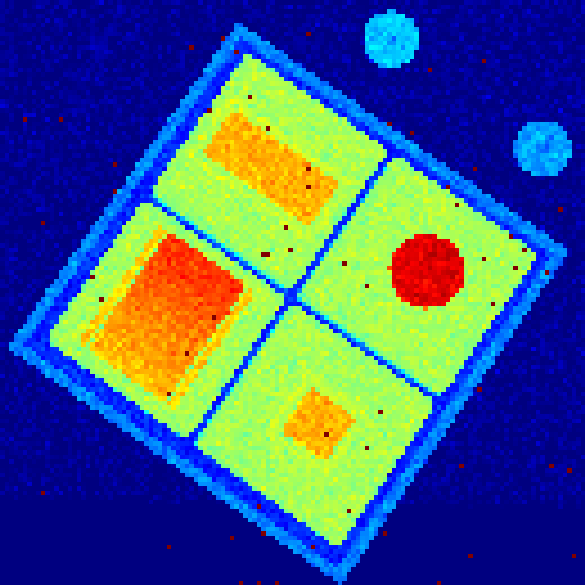

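View pics/c2.png

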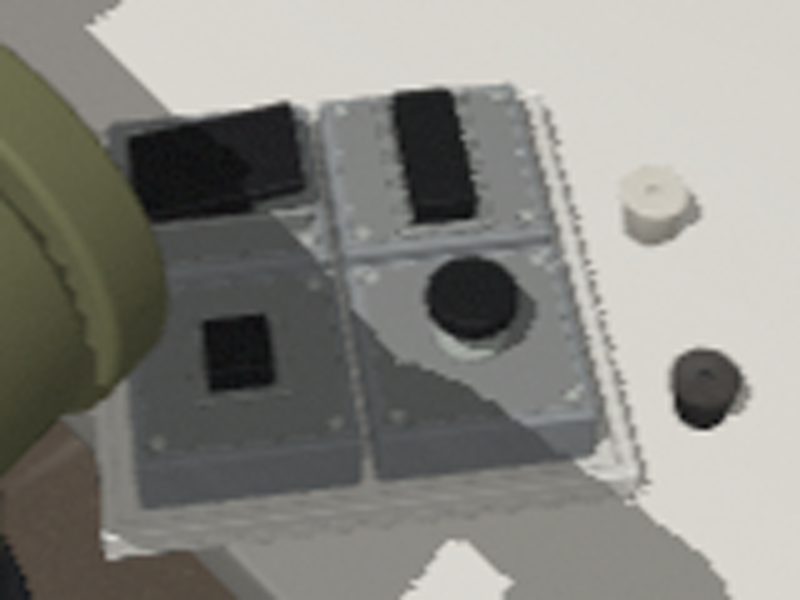

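```bash
python3 - <<'E'
from h import *
from scipy import ndimage as nd
from scipy.spatial.transform import Rotation as R
P=np.load('P.npy');h=nd.median_filter(P[...,2],3)
lab,n=nd.label((h>0.0515)&(h<.09))
for k in range(1,n+1):
    m=lab==k
    if m.sum()<80: continue
    q=P[m];q=q[np.abs(q[:,2]-np.median(q[:,2]))<.015]
    r=cv2.minAreaRect((q[:,:2]*1000).astype(np.float32)); print(m.sum(),q[:,:3].mean(0).round(4),np.median(q[:,2]),r)
m=(h>0.038)&(h<.048); print('housing h',np.median(P[m][:,2]))
m=(h>0.035)&(h<.09)
q=P[nd.binary_opening(m,iterations=2)]; r=cv2.minAreaRect((q[:,:2]*1000).astype(np.float32)); print('block',r)
m=np.abs(h)<.006;print('bench',np.median(P[m][:,2]))
o=bot.get_obs();print(R.from_quat(o['orientation']).as_matrix().round(3))
E
```

```text
338 [ 0.545  -0.2902  0.0559] 0.055942511566580144 ((546.0240478515625, -290.943359375), (63.59711837768555, 28.247838973999023), 56.038814544677734)
789 [ 0.4709 -0.24    0.0598] 0.059771258505324276 ((470.95050048828125, -239.5509033203125), (56.67190933227539, 68.8975830078125), 55.377750396728516)
214 [ 0.4945 -0.3642  0.0724] 0.0725310220249582 ((495.00958251953125, -364.51776123046875), (32.7552604675293, 32.87152099609375), 0.8750665187835693)
138 [ 0.4204 -0.3141  0.056 ] 0.05594800827303836 ((420.30126953125, -314.39984130859375), (26.011924743652344, 25.218978881835938), 56.55230712890625)
housing h 0.04324804128748605
block ((480.4439697265625, -300.816162109375), (176.21035766601562, 192.2838134765625), 55.77761459350586)
bench 0.0008805983847699483
[[ 0.29  -0.     0.957]
 [-0.957  0.001  0.29 ]
 [-0.001 -1.     0.   ]]
```

Emit:
step_arm:
  targets:
    - [[0,0,0],[0,8.5,0],-1]
    - [[0,0,0],[0,8.5,0],-1]
    - [[0,0,0],[0,8.5,0],-1]
    - [[0,0,0],[0,8.5,0],-1]
    - [[0,0,0],[0,8.5,0],-1]
  force: 60

```text
clock: 0.6
tool_pos: [0.1592, -0.5263, 0.2449]
orientation: [-0.375, 0.6, -0.6, 0.375]
ft_force: [-0.0, -0.7, -0.7]
width: 0.143
```

```bash
cat > to.py <<'E'
import sys
from h import *
from scipy.spatial.transform import Rotation as R
T={'r':(.4899,-.2530),'p':(.4939,-.3645),'b':(.5445,-.2901)}
o=bot.get_obs();M=R.from_quat(o['orientation']).as_matrix()
ang=np.deg2rad(-34.2)
ex=np.array([np.cos(ang),np.sin(ang),0]);ey=np.array([-np.sin(ang),np.cos(ang),0])
Mt=np.c_[ey,[0,0,-1],ex]   # x = y cross z
if np.linalg.det(Mt)<0: Mt=np.c_[-ey,[0,0,-1],ex]
print('t',o['clock'],'pos',o['tool_pos'].round(4),'F',o['ft_force'].round(1),'w',o['width'],'q',o['joint_pos'].round(2))
print('rot left deg',np.rad2deg(R.from_matrix(M.T@Mt).as_rotvec()).round(2))
for k,(x,y) in T.items():
    d=np.array([x,y,float(sys.argv[1])])-o['tool_pos']; print(k,'shift tool cm',(M.T@d*100).round(2),'in target frame',(Mt.T@d*100).round(2))
E
python3 to.py 0.16
```

```text
t 0.6 pos [ 0.1592 -0.5263  0.2449] F [-0.  -0.7 -0.7] w 0.14290251870812273 q [-1.34  0.3   1.52 -0.    1.32  0.68]
rot left deg [ 0.03  8.18 -0.03]
r shift tool cm [-39.06   8.51  17.73] in target frame [-41.19   8.49  11.99]
p shift tool cm [-29.22   8.5   22.98] in target frame [-32.19   8.49  18.58]
b shift tool cm [-38.12   8.5   24.26] in target frame [-41.19   8.49  18.59]
```

Emit:
step_arm:
  targets:
    - [[0,0,0],[0,8.2,0],-1]
    - [[-4,0,1.2],[0,0,0],-1]
    - [[-4,0,1.2],[0,0,0],-1]
    - [[-4,0,1.2],[0,0,0],-1]
    - [[-4,0,1.2],[0,0,0],-1]

```text
clock: 1.1
tool_pos: [0.2892, -0.419, 0.2451]
orientation: [-0.333, 0.624, -0.624, 0.333]
ft_force: [0.0, -1.1, -0.0]
width: -0.003
```

Emit:
step_arm:
  targets:
    - [[-4,0,1.2],[0,0,0],-1]
    - [[-4,0,1.2],[0,0,0],-1]
    - [[-4,0,1.2],[0,0,0],-1]
    - [[-4,0,1.2],[0,0,0],-1]
    - [[-4,0,1.2],[0,0,0],-1]

```text
clock: 1.6
tool_pos: [0.4506, -0.2863, 0.2451]
orientation: [-0.333, 0.624, -0.624, 0.333]
ft_force: [0.3, -0.3, 0.1]
width: 0.002
```

```bash
python3 to.py 0.11
```

```text
t 1.6 pos [ 0.4506 -0.2863  0.2451] F [ 0.3 -0.3  0.1] w 0.0022004302220034197 q [-0.63  0.26  1.57 -0.    1.31  1.53]
rot left deg [0.02 0.34 0.  ]
r shift tool cm [-4.95 13.51  1.41] in target frame [-4.96 13.51  1.38]
p shift tool cm [ 4.08 13.51  7.96] in target frame [ 4.04 13.51  7.98]
b shift tool cm [-4.91 13.51  8.01] in target frame [-4.96 13.51  7.98]
```

Emit:
step_arm:
  targets:
    - [[-2.5,2,0.7],[0,0,0],-1]
    - [[-2.5,3,0.7],[0,0,0],-1]
    - [[0,4,0],[0,0,0],-1]
    - [[0,4,0],[0,0,0],-1]
    - [[0,0,0],[0,0,0],-1]

```text
clock: 2.1
tool_pos: [0.4869, -0.2525, 0.1104]
orientation: [-0.334, 0.627, -0.621, 0.331]
ft_force: [0.5, -0.7, -0.9]
width: -0.0
```

```bash
python3 to.py 0.08; python3 - <<'E'
from h import *
for n in('top','scene'):
  s=snap(n,n+'1')
  u,v=map(int,proj(s,[.4899,-.2530,.065])); print(u,v)
  i=cv2.imread(f'pics/{n}1.png'); cv2.imwrite(f'pics/{n}1c.png',cv2.resize(i[v-60:v+60,u-80:u+80],None,fx=5,fy=5,interpolation=cv2.INTER_CUBIC))
E
```

```text
t 2.1 pos [ 0.4869 -0.2525  0.1104] F [ 0.5 -0.7 -0.9] w -6.461053579636919e-05 q [-0.55  0.45  1.65 -0.    1.05  1.62]
rot left deg [0.52 0.35 0.03]
r shift tool cm [-0.12  3.04  0.3 ] in target frame [-0.12  3.04  0.28]
p shift tool cm [8.91 2.99 6.85] in target frame [8.87 3.04 6.87]
b shift tool cm [-0.08  2.98  6.91] in target frame [-0.12  3.04  6.88]
347 221
304 228
```

View pics/scene1c.png

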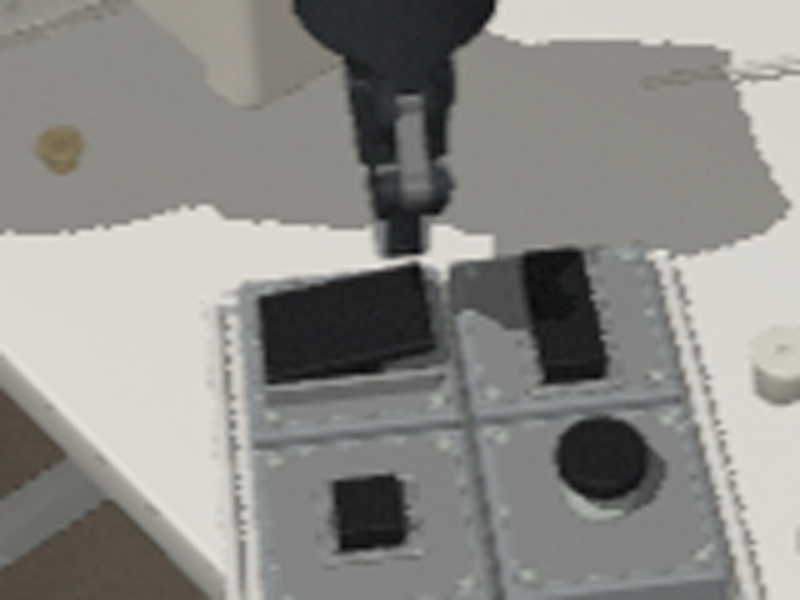

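View pics/top1c.png

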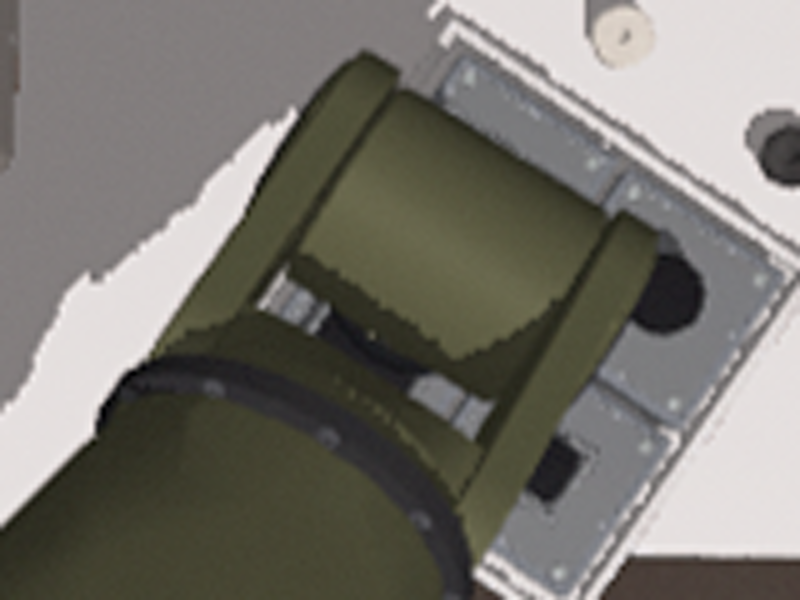

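Emit:
step_arm:
  targets:
    - [[-0.1,0.5,0.3],[0,0,0],-1]
    - [[0,1,0],[0,0,0],-1]
    - [[0,1,0],[0,0,0],-1]
    - [[0,0.4,0],[0,0,0],-1]
    - [[0,0,0],[0,0,0],-1]

```text
clock: 2.7
tool_pos: [0.4918, -0.2547, 0.0856]
orientation: [-0.333, 0.624, -0.624, 0.332]
ft_force: [-0.6, 0.0, 0.2]
width: -0.0
```

```bash
python3 to.py 0.07
```

```text
t 2.7 pos [ 0.4918 -0.2547  0.0856] F [-0.6  0.   0.2] w -0.00028355966001546634 q [-0.54  0.49  1.66 -0.    0.99  1.62]
rot left deg [0.07 0.33 0.  ]
r shift tool cm [-0.04  1.56 -0.25] in target frame [-0.03  1.56 -0.25]
p shift tool cm [9.   1.55 6.3 ] in target frame [8.96 1.56 6.35]
b shift tool cm [0.   1.55 6.35] in target frame [-0.03  1.56  6.35]
```

Emit:
step_arm:
  targets:
    - [[0,0.4,-0.1],[0,0,0],-1]
    - [[0,0.3,0],[0,0,0],-1]
    - [[0,0.2,0],[0,0,0],-1]
    - [[0,0,0],[0,0,0],-1]
    - [[0,0,0],[0,0,0],-1]

```text
clock: 3.2
tool_pos: [0.4913, -0.2542, 0.0773]
orientation: [-0.333, 0.624, -0.624, 0.333]
ft_force: [1.0, -0.5, 0.6]
width: -0.003
```

Emit:
step_arm:
  targets:
    - [[0,0.2,0],[0,0,0],-1]
    - [[0,0.2,0],[0,0,0],-1]
    - [[0,0,0],[0,0,0],-1]
    - [[0,0,0],[0,0,0],-1]
    - [[0,0,0],[0,0,0],-1]

```text
clock: 3.7
tool_pos: [0.4912, -0.2542, 0.0732]
orientation: [-0.333, 0.624, -0.624, 0.333]
ft_force: [1.7, -1.2, 1.4]
width: -0.001
```

Emit:
step_arm:
  targets:
    - [[0,0.2,0],[0,0,0],-1]
    - [[0,0.2,0],[0,0,0],-1]
    - [[0,0,0],[0,0,0],-1]
    - [[0,0,0],[0,0,0],-1]
    - [[0,0,0],[0,0,0],-1]

```text
clock: 4.2
tool_pos: [0.4915, -0.2544, 0.0698]
orientation: [0.333, -0.624, 0.624, -0.333]
ft_force: [-0.9, -0.4, 9.2]
width: 0.001
```

Emit:
step_arm:
  targets:
    - [[0,0.15,0],[0,0,0],-1]
    - [[0,0,0],[0,0,0],-1]
    - [[0,0,0],[0,0,0],-1]
    - [[0,0,0],[0,0,0],-1]
    - [[0,0,0],[0,0,0],-1]

```text
clock: 4.7
tool_pos: [0.4916, -0.2544, 0.0693]
orientation: [0.333, -0.624, 0.624, -0.333]
ft_force: [-5.6, 2.9, 21.5]
width: 0.001
```

```bash
python3 - <<'E'
from h import *
print(bot.get_obs()['ft_force'],bot.get_obs()['tool_pos'])
for n in('scene',):
  s=snap(n,n+'2')
  u,v=map(int,proj(s,[.4899,-.2530,.055])); print(u,v)
  i=cv2.imread(f'pics/{n}2.png'); cv2.imwrite(f'pics/{n}2c.png',cv2.resize(i[v-40:v+40,u-50:u+50],None,fx=7,fy=7,interpolation=cv2.INTER_CUBIC))
E
```

```text
[-5.57193549  2.88506802 21.48239034] [ 0.4916164  -0.25442871  0.06931992]
304 231
```

View pics/scene2c.png

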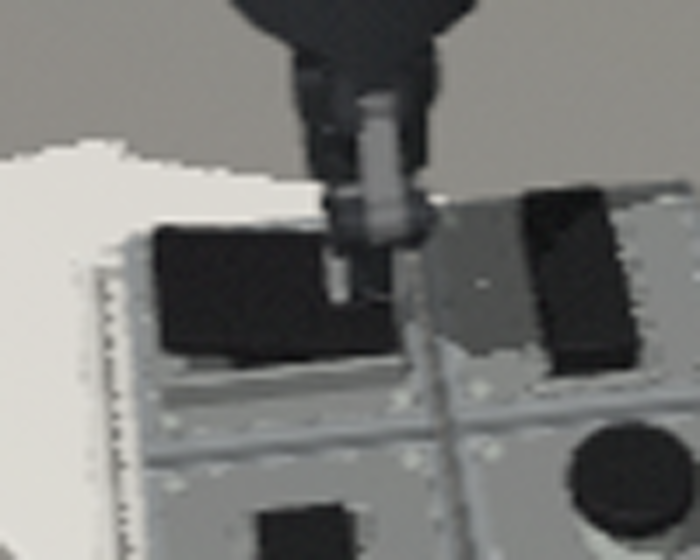

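Emit:
step_arm:
  targets:
    - [[0,-1,0],[0,0,0],-1]
    - [[0,-3,0],[0,0,0],-1]
    - [[0,-3,0],[0,0,0],-1]
    - [[4,0,2],[0,0,0],-1]
    - [[4,0,3],[0,0,0],-1]

```text
clock: 5.25
tool_pos: [0.4881, -0.3487, 0.1388]
orientation: [0.333, -0.623, 0.624, -0.334]
ft_force: [0.4, -0.4, -0.2]
width: 0.005
```

```bash
python3 to.py 0.1; python3 - <<'E'
from h import *
for n in('scene',):
  s=snap(n,n+'3')
  ex=np.array([.827,-.562,0]);ey=np.array([.562,.827,0])
  c=np.array([.4701,-.2395,.06])
  for a in range(-32,33,8):
    zs=[]
    for b in range(-18,19,4):
      u,v=proj(s,c+ex*a/1e3+ey*b/1e3); zs.append(pt(s,int(round(u)),int(round(v)))[2])
    print(a,np.median(zs).round(4))
  i=cv2.imread(f'pics/{n}3.png'); cv2.imwrite(f'pics/{n}3c.png',cv2.resize(i[170:310,240:400],None,fx=4,fy=4,interpolation=cv2.INTER_CUBIC))
E
```

```text
t 5.25 pos [ 0.4881 -0.3487  0.1388] F [ 0.4 -0.4 -0.2] w 0.004853627027575045 q [-0.68  0.51  1.48  0.    1.15  1.48]
rot left deg [-0.03  0.47 -0.  ]
r shift tool cm [-8.06  3.88 -5.17] in target frame [-8.02  3.88 -5.23]
p shift tool cm [0.99 3.88 1.36] in target frame [0.98 3.88 1.37]
b shift tool cm [-8.01  3.88  1.43] in target frame [-8.02  3.88  1.37]
-32 0.0657
-24 0.0652
-16 0.0626
-8 0.061
0 0.0595
8 0.0582
16 0.0559
24 0.0552
32 0.0528
```

View pics/scene3c.png

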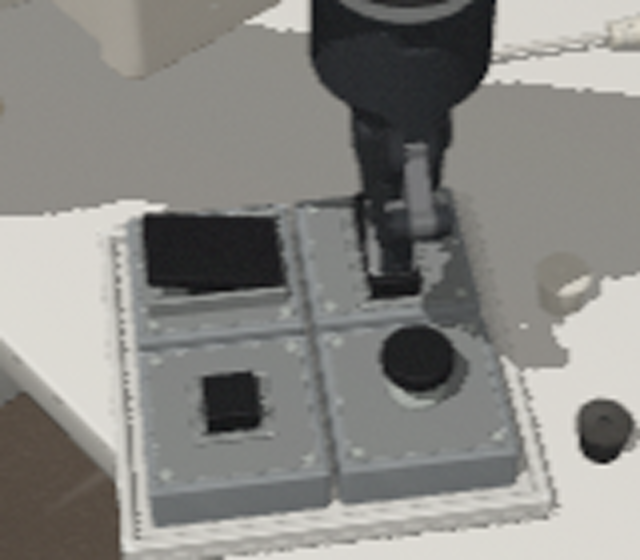

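Emit:
step_arm:
  targets:
    - [[0.9,0,1.2],[0,0,0],-1]
    - [[0,0,0],[0,0,0],-1]
    - [[0,2,0],[0,0,0],-1]
    - [[0,2,0],[0,0,0],-1]
    - [[0,0,0],[0,0,0],-1]

```text
clock: 5.8
tool_pos: [0.492, -0.3609, 0.095]
orientation: [-0.334, 0.626, -0.622, 0.332]
ft_force: [-0.4, -0.9, 0.1]
width: 0.003
```

```bash
python3 to.py 0.074
```

```text
t 5.8 pos [ 0.492  -0.3609  0.095 ] F [-0.4 -0.9  0.1] w 0.0025749006039388705 q [-0.69  0.59  1.48  0.    1.08  1.47]
rot left deg [ 0.31  0.37 -0.03]
r shift tool cm [-8.84  2.14 -6.17] in target frame [-8.81  2.1  -6.24]
p shift tool cm [0.19 2.1  0.37] in target frame [0.19 2.1  0.36]
b shift tool cm [-8.8   2.1   0.43] in target frame [-8.81  2.1   0.36]
```

Emit:
step_arm:
  targets:
    - [[0.2,0,0.2],[0,0,0],-1]
    - [[0,0.7,0],[0,0,0],-1]
    - [[0,0.5,0],[0,0,0],-1]
    - [[0,0.4,0],[0,0,0],-1]
    - [[0,0,0],[0,0,0],-1]

```text
clock: 6.3
tool_pos: [0.4936, -0.3654, 0.0814]
orientation: [-0.333, 0.624, -0.624, 0.333]
ft_force: [0.2, 0.6, 0.4]
width: 0.001
```

Emit:
step_arm:
  targets:
    - [[0,0.2,0],[0,0,0],-1]
    - [[0,0.2,0],[0,0,0],-1]
    - [[0,0,0],[0,0,0],-1]
    - [[0,0,0],[0,0,0],-1]
    - [[0,0,0],[0,0,0],-1]

```text
clock: 6.8
tool_pos: [0.4937, -0.3655, 0.0777]
orientation: [-0.333, 0.624, -0.624, 0.333]
ft_force: [-0.6, 0.6, 0.1]
width: -0.0
```

```bash
python3 to.py 0.074
```

```text
t 6.8 pos [ 0.4937 -0.3655  0.0777] F [-0.6  0.6  0.1] w -0.00018082288106822556 q [-0.7   0.62  1.48  0.    1.05  1.47]
rot left deg [ 0.01  0.33 -0.  ]
r shift tool cm [-9.13  0.37 -6.58] in target frame [-9.09  0.37 -6.63]
p shift tool cm [-0.09  0.37 -0.03] in target frame [-0.09  0.37 -0.03]
b shift tool cm [-9.09  0.37  0.02] in target frame [-9.09  0.37 -0.03]
```

Emit:
step_arm:
  targets:
    - [[0,0.15,0],[0,0,0],-1]
    - [[0,0.1,0],[0,0,0],-1]
    - [[0,0.1,0],[0,0,0],-1]
    - [[0,0.1,0],[0,0,0],-1]
    - [[0,0,0],[0,0,0],-1]

```text
clock: 7.3
tool_pos: [0.4938, -0.3656, 0.074]
orientation: [0.333, -0.624, 0.624, -0.333]
ft_force: [-2.5, 2.3, 9.8]
width: -0.001
```

Emit:
step_arm:
  targets:
    - [[0,0.1,0],[0,0,0],-1]
    - [[0,0.05,0],[0,0,0],-1]
    - [[0,0,0],[0,0,0],-1]
    - [[0,0,0],[0,0,0],-1]
    - [[0,0,0],[0,0,0],-1]

```text
clock: 7.8
tool_pos: [0.4939, -0.3657, 0.0739]
orientation: [0.333, -0.623, 0.624, -0.333]
ft_force: [-8.9, 6.2, 21.9]
width: 0.005
```

Emit:
step_arm:
  targets:
    - [[0,-1,0],[0,0,0],-1]
    - [[0,-2,0],[0,0,0],-1]
    - [[-3,0,0],[0,0,0],-1]
    - [[-3,0,0],[0,0,0],-1]
    - [[-2.8,0,0],[0,0,0],-1]

```text
clock: 8.3
tool_pos: [0.5433, -0.2915, 0.1018]
orientation: [0.333, -0.624, 0.624, -0.333]
ft_force: [-0.6, -0.4, 0.5]
width: -0.004
```

```bash
python3 - <<'E'
from h import *
s=snap('scene','scene4')
for n,c in (('plunger',[.4939,-.3645,.06]),('square',[.4204,-.3141,.055])):
  u,v=map(round,proj(s,c)); print(n,u,v,np.median([pt(s,u+i,v+j)[2] for i in (-2,0,2) for j in (-2,0,2)]))
i=cv2.imread('pics/scene4.png'); cv2.imwrite('pics/scene4c.png',cv2.resize(i[170:310,240:400],None,fx=4,fy=4,interpolation=cv2.INTER_CUBIC))
E
python3 to.py .062
```

```text
plunger 344 262 0.060064118116537335
square 298 268 0.05472822821979084
t 8.35 pos [ 0.5452 -0.2883  0.1018] F [ 2.4  3.5 -0.1] w -0.0037646673753449827 q [-0.55  0.59  1.45  0.    1.1   1.61]
rot left deg [-0.    0.46 -0.05]
r shift tool cm [ 0.14  3.98 -6.56] in target frame [ 0.19  3.98 -6.56]
p shift tool cm [ 9.19  3.97 -0.03] in target frame [9.19 3.98 0.04]
b shift tool cm [0.19 3.98 0.04] in target frame [0.19 3.98 0.05]
```

View pics/scene4c.png

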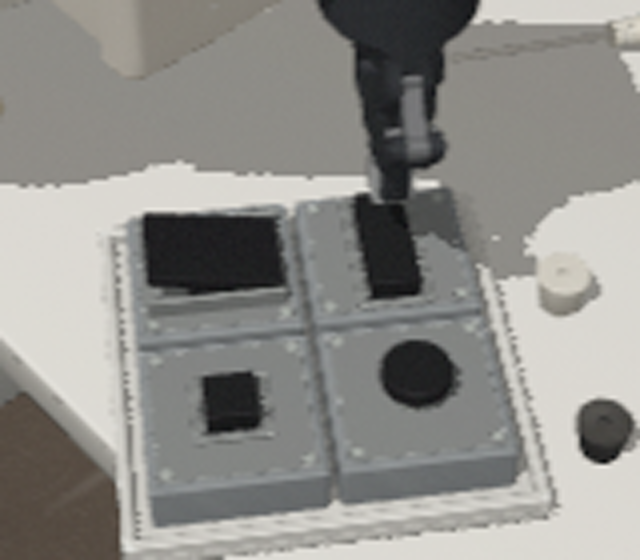

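Emit:
step_arm:
  targets:
    - [[0.2,1,0],[0,0,0],-1]
    - [[0,1,0],[0,0,0],-1]
    - [[0,1,0],[0,0,0],-1]
    - [[0,0.4,0],[0,0,0],-1]
    - [[0,0,0],[0,0,0],-1]

```text
clock: 8.85
tool_pos: [0.541, -0.2945, 0.067]
orientation: [-0.333, 0.624, -0.624, 0.332]
ft_force: [-1.8, -1.2, 2.4]
width: 0.002
```

Emit:
step_arm:
  targets:
    - [[0,0.2,0],[0,0,0],-1]
    - [[0,0.2,0],[0,0,0],-1]
    - [[0,0.1,0],[0,0,0],-1]
    - [[0,0,0],[0,0,0],-1]
    - [[0,0,0],[0,0,0],-1]

```text
clock: 9.35
tool_pos: [0.5418, -0.2943, 0.0631]
orientation: [0.333, -0.624, 0.624, -0.333]
ft_force: [-1.1, -2.4, 5.0]
width: 0.003
```

Emit:
step_arm:
  targets:
    - [[0,0.1,0],[0,0,0],-1]
    - [[0,0.1,0],[0,0,0],-1]
    - [[0,0.05,0],[0,0,0],-1]
    - [[0,0,0],[0,0,0],-1]
    - [[0,0,0],[0,0,0],-1]

```text
clock: 9.85
tool_pos: [0.5419, -0.2943, 0.0618]
orientation: [0.333, -0.624, 0.624, -0.333]
ft_force: [-7.5, -0.6, 19.8]
width: 0.002
```

```bash
python3 to.py .062
```

```text
t 9.85 pos [ 0.5419 -0.2943  0.0618] F [-7.5 -0.6 19.8] w 0.0017204697272594017 q [-0.56  0.64  1.47 -0.    1.02  1.61]
rot left deg [-0.07  0.34  0.01]
r shift tool cm [-0.54 -0.02 -6.62] in target frame [-0.5  -0.02 -6.62]
p shift tool cm [ 8.5  -0.01 -0.07] in target frame [ 8.5  -0.02 -0.02]
b shift tool cm [-0.5  -0.02 -0.02] in target frame [-0.5  -0.02 -0.02]
```

Emit:
step_arm:
  targets:
    - [[0,0,0],[0,0,0],-1]
    - [[0,0,0],[0,0,0],-1]
    - [[0,0,0],[0,0,0],-1]
    - [[0,0,0],[0,0,0],-1]
    - [[0,0,0],[0,0,0],-1]

```text
clock: 10.35
tool_pos: [0.5419, -0.2943, 0.0619]
orientation: [0.333, -0.624, 0.624, -0.333]
ft_force: [-8.0, 0.2, 18.4]
width: -0.003
```

```bash
python3 - <<'E'
from h import *
s=snap('scene','scene5')
for n,c in (('plunger',[.4939,-.3645,.06]),('square',[.4204,-.3141,.055]),('bar end',[.5445-.562*.023,-.2901-.827*.023,.048]),('rocker +24',[.4899,-.2530,.055]),('rocker -24',[.4503,-.226,.065])):
  u,v=map(round,proj(s,c)); print(n,u,v,np.median([pt(s,u+i,v+j)[2] for i in (-1,0,1) for j in (-1,0,1)]))
i=cv2.imread('pics/scene5.png'); cv2.imwrite('pics/scene5c.png',cv2.resize(i[170:310,230:420],None,fx=4,fy=4,interpolation=cv2.INTER_CUBIC))
E
```

```text
plunger 344 262 0.059502740691479095
square 298 268 0.05530935102925294
bar end 338 239 0.047829194333117386
rocker +24 304 232 0.05573360498525326
rocker -24 281 231 0.06480850610271582
```

View pics/scene5c.png

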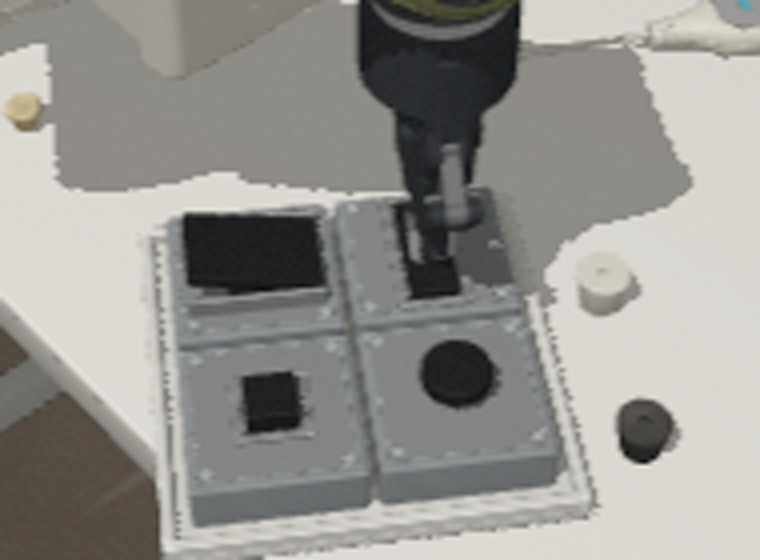

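All checks agree: the rocker is on, the plunger is at 60 mm, the bar key is at 48 mm and the square key is still at 55 mm.

```bash
python3 -c "
from h import *
print(workorder.close_job()); print(bot.get_obs()['ft_force'])"
```

```text
the job is handed in; nothing more can be done
None
the job is handed in; nothing more can be done
```

I pushed the power rocker on, then the plunger in, then the bar key down with closed fingers. I handed the job in at about 10.4 s with the fingers still holding the key. `close_job` reports no verdict, so success is judged only from the checks below.

Last checks, from the scene camera's depth and the arm's force reading:

| Part | Measured | Expected |
|---|---|---|
| Rocker | pushed end at about 55.7 mm, other end at about 64.8 mm; slope about 0.2 rad past level | fully on, end at about 55 mm |
| Plunger top | 59.5 mm | 60 mm when fully in |
| Bar key top | 47.8 mm, with about 18 N of push | 48 mm when fully down |
| Square key top | 55.3 mm | 55 mm when up |

The stoppers and the brass plug stood apart from the arm in the last picture, and the arm never went near them. I did not measure them again.

The fingers ended about 5 mm off the centre of the bar key along its length, which is well within the 64 mm key. No check failed or disagreed.

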